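# Lock the specimen tray under the magnifier lamp

## Task

Put the steel specimen tray with the cherries on the open end of the white inspection stage, slide it by its tab straight up the guide until it has pressed the spring stop right in, then shift it sideways all the way into the side bay under the magnifier and let go, so that the spring holds it back against the bay's lip. Do not touch the magnifier lamp, and leave everything else on the bench where it stands.

Things in the scene. Friction and masses are not known exactly. Their poses are not given: they have to be found in the camera images.
- tray: Loose steel specimen tray, plate 110 (x) x 60 (y) x 10 mm. Origin: centre of its underside, z up. Handle: upright tab, 26 mm in x, 12 mm in y, centred at x = -40, y = 0, rising to 61 mm above the underside; pinch it across y. A clear dish (46 mm across, at x = +20) with three fixed cherries reaches 30 mm up. The end away from the tab (+x) enters the guide first.
- stage: Fixed white plate with an aluminium dog-leg guide. Origin on the bench; plate x -155..145, y -75..95 mm, top at z = 8. +x points into the guide: open plate to x = -70, flared mouth x -70..-35, then a channel 64 mm wide (y -32..32). The right wall runs on to x = 130; the left wall ends at the lip (x = 0), past which the channel widens left into the side bay. Walls 20.5 mm high.
- lip (a point): The end face of the left guide wall at stage x = 0, y = 32..74 mm, facing +x (point at y = 46, z = 14 mm). The tray's rear edge rests against it when home. From x = -15 to 95 mm flanges (z 20.5..23.5) on all side walls overhang the tray's edges by 6 mm, so it enters only by sliding. The bay's left wall is at y = 62 mm. Axes as the stage's.
- plunger (a joint): Spring stop across the far end of channel and bay: dark steel bar, y -30..60 mm, top at z = 22; its face stands at stage x = 102 mm when out (value 0) and can be pressed 12.5 mm to +x (value in m). Spring: 2.5 N out, 5 N fully in (friction adds to it). It reads 8 mm with the tray home; the tray clears the lip only when pressed in further. End housing behind it: x 130..145, 26 mm high.
- home (a point): Where the tray's origin is when the tray is locked in the bay: on the plate's top at stage x = 55, y = 30, z = 8 mm; axes as the stage's (the locked tray has the same axes).
- landing (a point): A place to set the tray's origin down on the open plate in line with the guide: stage x = -95, y = 0, z = 8 mm; axes as the stage's.
- lamp: Fixed magnifier; origin and axes are the stage's. Round white head, 160 mm across with a clear lens, centred over stage x = 75, y = 30, underside at 180, top at 214 mm. It also covers the tab of the tray when home: an upright gripper hits it, one leaning back 35 to 45 degrees (fingers pointing down and to stage +x) fits under. Post: 20 mm thick, 240 mm high, at x = 215, y = 30.
- tub: Bystander: white screw-lid jar, 64 mm across, 75 mm high; origin under its centre.
- jar: Bystander: glass jar with a dark lid, 56 mm across, 100 mm high; origin under its centre.
- beaker: Bystander: clear open cup, 72 mm across, 90 mm high; origin under its centre.
- brush: Bystander: hand brush lying flat.
- dish: Bystander: closed flat glass dish, 80 mm across, 16 mm high; origin under its centre.
Not all that is in view belongs to the job. What is shaped like the tray but green, orange or purple is not meant.

How it is judged:
By the outcome, as a careful person would: the job done as asked, in the order asked, and still so for the second after the job is handed in, with the robot touching nothing.
It also fails if it takes over 58 s, if anything falls off the work surface, if the arm or the gripper's body presses on something with over 40 N, if the wrist force passes 120 N, or if a joint passes its speed limit or range.

## Robot

A 6-joint arm with a two-finger parallel gripper is mounted at the origin on the work surface. World frame = base frame: x ahead of the robot, y to its left, z up, the work surface at z = 0. Lengths are in m, angles in rad, forces in N, time in s.
With the tool pointing down it reaches from about 0.375 to 0.9 m from the base axis. Payload 3.1 kg.
Tool frame: the origin (TCP) lies on the centre line of the jaws, within the pads' length; the fingertips stand 19 mm ahead of it and the grasp point (between the pads) is the TCP; z points along the fingers, y is the line along which they close (so a half turn about z gives the same grasp; the last joint's range is limited). The gripper opens to 85 mm and grips with 20 to 120 N. Pads are 22 mm wide; open, the fingers measure 114 mm over their backs; the gripper's body (76 mm by 85 mm) begins 54 mm behind the grasp point. The pads swing forward as they close: fully open they stand 13 mm farther back than shut.
Start: joints at [1.083, 0.527, 1.433, -0, 1.181, -0.178], TCP at [0.191, 0.595, 0.25] pointing down, gripper open.
Joint ranges: [-3.08, 3.08], [-0.75, 2.2], [0.22, 2.44], [-1.43, 4.57], [0, 2.65], [-2.85, 2.85]. Speed limits (rad/s): [2.79, 2.79, 3.14, 3.14, 3.14, 3.14].

## Interface

Orientations are given as a unit quaternion [x, y, z, w].
In Python, from station import manip, cams, sign_off gives the robot as it stands.
- The arm moves only by the tool carry_out, never from a script. Its argument "targets" is a list that holds one entry, the list of rows, each a list of 7 numbers: the shift along the tool's x, y, z in cm, then the turn, a rotation vector about the tool's x, y, z in degrees, then the finger opening in cm, from 0 to 8.54. A call has 1 to 12 rows; each row is the pose to reach, as a shift and turn from the pose commanded when the call began, along the tool's axes at that moment; what a row does not reach only later rows make up. A row lasts 1/12 s, in which the tool goes at most 41.7 mm and 7.16 degrees, less where a joint would pass 70% of its speed; a pose out of reach is approached as far as the arm can. A call with a gripper value outside its range is refused whole. The fingers move at their own pace and stop on an object; "force" is the grip in N (left out, the last holds). Time passes only in rows, so rows that repeat a pose let the fingers close. It gives the time, the measured TCP pose, the force, the opening and the grip force at its end, in the units of the state.
- manip.sense(): the state, without advancing time (a new reading comes with each control period).
- cams.snapshot(name): name is "scene" or "side" or "wrist"; returns the picture (420x560x3 uint8, red, green, blue); there is no depth.
- cams.camera_info(name): a dict with "K" (3x3 intrinsics, pixels), "k1" (the pictures are not rectified: a ray, as slopes to the right and down, at radius r is drawn at 1 + k1 r^2 times it, then the intrinsics apply), "T" (4x4, takes a point from camera to world coordinates). Camera axes: x right, y down, z forward; pixel columns grow to the right and rows downward; lengths in m; the calibration is good to about 2 mm. A picture is of the moment at which its call begins: read the wrist's pose just before it. camera_info takes no time and is no camera call; for the wrist camera it gives the pose at the moment of the call.
- sign_off(): hands the job in; it is judged then, once.
The state is a dict: "t": time; "q": joint angles; "qd": joint speeds; "tau": joint torques, N m; "tcp_pos": TCP position; "tool_rot": TCP orientation; "force": force on the tool from outside, world axes, zero at the start; "ft_torque": the same for the moment, N m; "finger_gap": opening from 0.0 (shut) to 1.0 (fully open); "gripper_force": force on a finger pad.
Only numpy, scipy, OpenCV 4.12 (cv2) and the standard library are available. Lean on these libraries where they do the work, as an engineer would, in place of code of your own. Each camera call takes 0.05 s, during which the arm holds its last target. There are 200 camera calls.

## Working session

There is one attempt and no reset: what is moved stays moved. The work goes in short steps, Python scripts to look and compute and a tool call to move; the robot and the scene stay as the last step left them, time stands still between calls to the robot, and variables do not carry over. Pictures are saved under pics/ and viewed, at most 10 in all, crops included, and the job is handed in when it is done.

Besides the shell and the picture viewer there is one more tool, called after "Request:" by a JSON object that holds its "op" and its "data". carry_out: Moves the arm, as the interface text tells. Its arguments: {"type":"object","properties":{"targets":{"type":"array"},"force":{"type":"number"}},"required":["targets"]}

```bash
ls; mkdir -p pics; python3 - <<'E'
from station import manip,cams
import cv2,numpy as np
for n in("scene","side"):
    i=cams.snapshot(n); cv2.imwrite(f"pics/{n}0.png",cv2.resize(i[:,:,::-1],(800,600),interpolation=cv2.INTER_CUBIC)); np.save(f"pics/{n}0.npy",i)
    c=cams.camera_info(n); print(n,np.round(c["K"],1).tolist(),c["k1"],np.round(c["T"],3).tolist())
print(manip.sense())
E
```

```text
pics
scene [[493.0, 0.0, 283.3], [0.0, 493.0, 203.5], [0.0, 0.0, 1.0]] -0.13225132796445596 [[-0.513, 0.697, -0.502, 1.212], [0.858, 0.412, -0.305, 0.33], [-0.006, -0.587, -0.809, 1.167], [0.0, 0.0, 0.0, 1.0]]
side [[529.9, 0.0, 276.7], [0.0, 529.9, 217.0], [0.0, 0.0, 1.0]] -0.02424989974156175 [[0.97, -0.199, 0.137, 0.333], [-0.241, -0.756, 0.608, -0.935], [-0.017, -0.623, -0.782, 1.141], [0.0, 0.0, 0.0, 1.0]]
{'t': 0.1, 'q': array([ 1.08248064e+00,  5.28331158e-01,  1.43375281e+00, -1.22487430e-05,
        1.18142684e+00, -1.78516541e-01]), 'qd': array([-0.00026358, -0.0007048 , -0.0029428 ,  0.0015732 , -0.00096929,
        0.00033039]), 'tau': array([-1.61107137e-04, -4.43304420e+01, -1.78585160e+01, -2.34620193e-04,
        3.88831730e-03,  2.27171370e-05]), 'tcp_pos': array([0.19024007, 0.59471163, 0.24946408]), 'tool_rot': array([ 1.54278502e-01,  9.88026935e-01, -9.08116767e-04, -3.08529043e-04]), 'force': array([-0.16080272, -0.09605929,  0.10420915]), 'ft_torque': array([-0.01171114, -0.00390197,  0.02690075]), 'gripper_force': 0.0, 'finger_gap': 0.9980950569191114}
```

View pics/scene0.png

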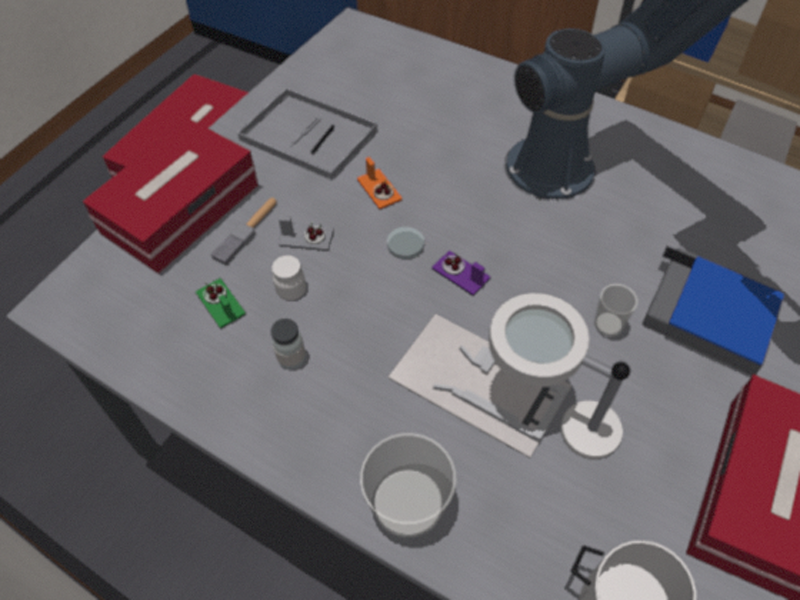

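View pics/side0.png

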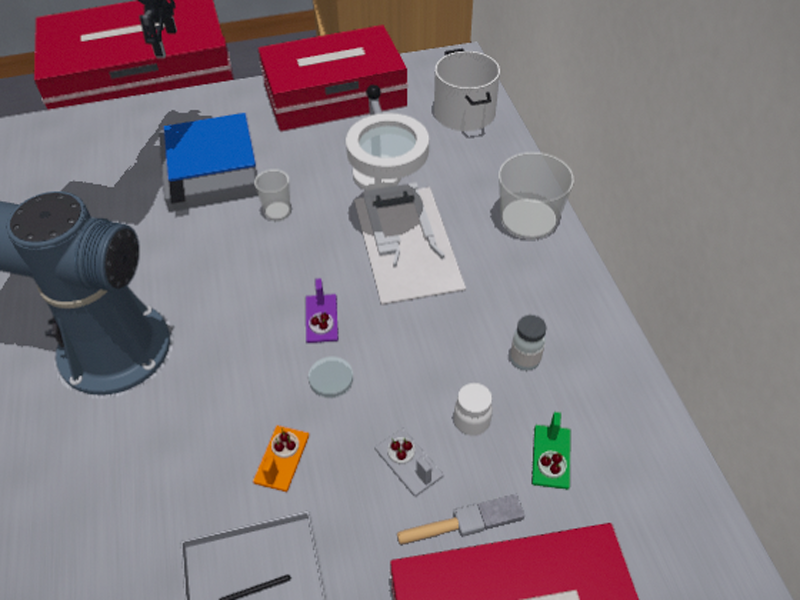

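The scene shows four tray-shaped things (800x600 view, scene camera): orange (380,188), purple (462,272), green (220,302) and grey (307,235). The grey steel one fits; the other three are excluded by colour. In the side view it is at (408,462). The stage is at scene (480,385) and side (412,245). I'll confirm with an enlarged crop.

```bash
python3 - <<'E'
import cv2,numpy as np
S=np.load("pics/scene0.npy")[:,:,::-1];D=np.load("pics/side0.npy")[:,:,::-1]
def crop(I,x,y,w,h,W,H):
    o=cv2.resize(I[y:y+h,x:x+w],(W,H),interpolation=cv2.INTER_CUBIC)
    for u in range((x//10+1)*10,x+w,10):
        X=int((u-x+.5)*W/w);cv2.line(o,(X,0),(X,5),(0,0,255),1);cv2.putText(o,str(u),(X-10,15),0,.35,(0,0,255),1)
    for v in range((y//10+1)*10,y+h,10):
        Y=int((v-y+.5)*H/h);cv2.line(o,(0,Y),(5,Y),(0,0,255),1);cv2.putText(o,str(v),(6,Y+4),0,.35,(0,0,255),1)
    return o
a=crop(S,185,145,60,45,400,300);b=crop(D,255,295,60,45,400,300)
c=crop(S,265,200,150,120,400,300);d=crop(D,235,75,105,140,400,300) 
cv2.imwrite("pics/c1.png",np.vstack([np.hstack([a,b]),np.hstack([crop(S,265,215,144,108,400,300),crop(D,220,115,140,105,400,300)])]))
E
```

```text
(no output)
```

View pics/c1.png

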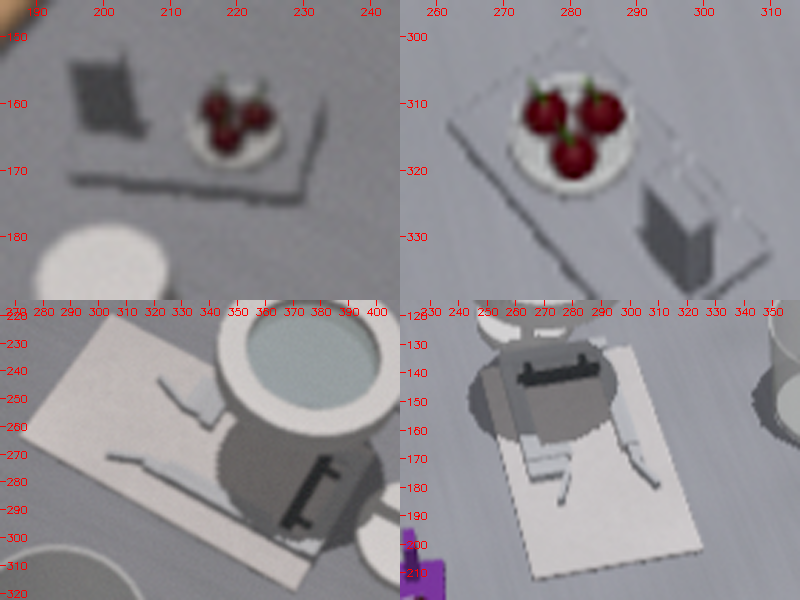

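The crop confirms the grey steel tray: a dish with three cherries, and a grey tab at scene (200,159) and side (297,330). The stage corners and the dark plunger bar are also clear. Now I'll fit the poses.

```bash
cat > h.py <<'E'
import numpy as np,cv2
from scipy.optimize import least_squares
from scipy.spatial.transform import Rotation as R
def proj(c,P):
    P=np.asarray(P,float);T=np.array(c["T"]);K=np.array(c["K"])
    p=(P-T[:3,3])@T[:3,:3];s=p[:,:2]/p[:,2:]
    s=s*(1+c["k1"]*(s**2).sum(1,keepdims=True));return s*[K[0,0],K[1,1]]+K[:2,2]
def w(pose,L):
    x,y,a=pose;L=np.asarray(L,float)/1000
    return L@np.array([[np.cos(a),-np.sin(a),0],[np.sin(a),np.cos(a),0],[0,0,1]]).T+[x,y,0]
def fit(obs,p0):  # obs: list of (cam, model pts mm, pixels)
    f=lambda p:np.concatenate([(proj(c,w(p,L))-px).ravel() for c,L,px in obs])
    r=least_squares(f,p0);return r.x,r.fun.reshape(-1,2)
def row(s,pos,rot,com=None): # shift cm / rotvec deg from sensed pose s to world target
    Q=R.from_quat(s["tool_rot"]);d=Q.inv().apply(np.array(pos)-s["tcp_pos"])*100
    return np.round(np.r_[d,(Q.inv()*rot).as_rotvec(degrees=True)],2)
def tool(yaw,tilt=0,flip=0): # frame axes: stage/tray yaw; tool y = frame -y (flip: +y), fingers down leaning to +x by tilt deg
    t=np.radians(tilt);z=np.array([np.sin(t),0,-np.cos(t)]);y=np.array([0,1. if flip else -1.,0]);x=np.cross(y,z)
    return R.from_euler('z',yaw)*R.from_matrix(np.c_[x,y,z])
E
python3 - <<'E'
from h import *
from station import cams,manip
S,D=cams.camera_info("scene"),cams.camera_info("side")
st,e=fit([(S,[[-155,95,8],[-155,-75,8],[145,-75,8]],[[304.5,219.2],[271.7,263.1],[371.1,318.9]]),
 (D,[[-155,95,8],[-155,-75,8],[145,-75,8]],[[266.1,211.8],[325.2,201.3],[300.7,130.6]])],[.6,.2,1.5])
print(st,np.degrees(st[2]));print(e.round(1).tolist())
tr,e=fit([(S,[[-55,-30,10],[55,-30,10],[55,30,10]],[[195,171.1],[230,173.8],[233.3,159.1]]),
 (D,[[55,30,10],[55,-30,10],[-55,-30,10]],[[261.6,312.5],[282,299],[310.2,331.7]])],[.5,-.4,2.3])
print(tr,np.degrees(tr[2]));print(e.round(1).tolist())
import json;json.dump([list(st),list(tr)],open("p.json","w"))
s=manip.sense();print(R.from_quat(s["tool_rot"]).as_matrix().round(2).tolist())
def box(x0,x1,y0,y1,z0,z1):
    return [[[a,y0,z],[a,y1,z]] for a in(x0,x1) for z in(z0,z1)]+[[[x0,b,z],[x1,b,z]] for b in(y0,y1) for z in(z0,z1)]
th=np.linspace(0,6.283,40);circ=lambda cx,cy,r,z:[[[cx+r*np.cos(a),cy+r*np.sin(a),z],[cx+r*np.cos(b),cy+r*np.sin(b),z]] for a,b in zip(th,th[1:])]
ST=box(-155,145,-75,95,8,8)+box(0,130,-32,62,8,20.5)+[[[0,32,20],[-35,32,20]],[[0,-32,20],[-35,-32,20]]]+circ(75,30,80,214)+box(102,103,-30,60,22,22)
TR=box(-55,55,-30,30,0,10)+box(-53,-27,-6,6,10,61)+circ(20,0,23,12)
out=[]
for n,c,cr in(("scene",S,[(185,130,80,60),(265,190,160,120)]),("side",D,[(245,285,80,60),(220,80,160,120)])):
    I=np.load(f"pics/{n}0.npy")[:,:,::-1]
    for (x,y,ww,hh),(p,M) in zip(cr,((tr,TR),(st,ST))):
        k=400/ww;o=cv2.resize(I[y:y+hh,x:x+ww],(400,300),interpolation=cv2.INTER_CUBIC)
        for sg in M:
            q=((proj(c,w(p,sg))-[x,y]+.5)*k).astype(int);cv2.line(o,tuple(map(int,q[0])),tuple(map(int,q[1])),(0,255,255),1)
        out.append(o)
cv2.imwrite("pics/ov.png",np.vstack([np.hstack(out[:2]),np.hstack(out[2:])]))
for n,px in():pass
# approach target above tab, upright
for fl in(0,1):
    print("row",row(s,w(tr,[[-40,0,160]])[0],tool(tr[2],0,fl)))
print("tab",w(tr,[[-40,0,0]]),"landing tab",w(st,[[-135,0,0]]),"home tab",w(st,[[15,30,0]]))
E
```

```text
[0.60853139 0.1235941  1.5357508 ] 87.99203920522234
[[0.0, -0.6], [-0.3, -0.3], [0.1, 0.2], [-0.1, -0.2], [0.5, -0.1], [-0.2, -0.5]]
[ 0.47611579 -0.36705908  1.98038412] 113.4676521361595
[[-0.6, -0.8], [-0.5, -0.1], [-0.1, -0.2], [0.1, -0.3], [-0.5, -0.4], [0.2, -0.4]]
[[-0.95, 0.3, -0.0], [0.3, 0.95, -0.0], [0.0, -0.0, -1.0]]
row [-5.919e+01 -8.588e+01  9.090e+00 -1.100e-01  3.000e-02  4.878e+01]
row [-5.9190e+01 -8.5880e+01  9.0900e+00 -3.0000e-02 -1.3000e-01 -1.3122e+02]
tab [[ 0.49204504 -0.40375049  0.        ]] landing tab [[ 0.60380121 -0.011323    0.        ]] home tab [[0.57907538 0.13963604 0.        ]]
```

View pics/ov.png

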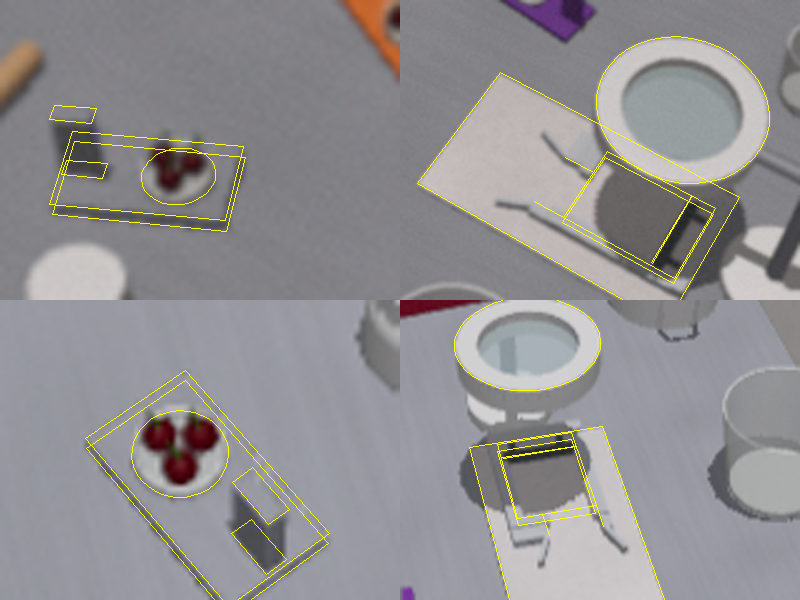

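The overlay matches in both views: plate, lamp ring and plunger for the stage, and plate, tab and dish for the tray, all within about 1–2 mm. I'll go over the tray by way of the area in front of the base.

```bash
python3 - <<'E'
from h import *
import json
from station import manip,cams
st,tr=json.load(open("p.json"));s=manip.sense()
print(row(s,[.42,0,.28],tool(tr[2])));print(row(s,w(tr,[[-40,0,130]])[0],tool(tr[2])))
# bystanders' rough places: tub lid centre z75, jar lid z100
D=cams.camera_info("side");S=cams.camera_info("scene")
for n,z,a,b in(("tub",.075,(288,268),(474,399)),("jar",.1,(285,331),(531,329))):
    f=lambda p:np.r_[proj(S,[[p[0],p[1],z]])[0]-np.array(a)*.7,proj(D,[[p[0],p[1],z]])[0]-np.array(b)*.7]
    print(n,least_squares(f,[.6,-.3]).x.round(3))
E
```

```text
[-4.001e+01 -4.964e+01 -2.970e+00 -1.100e-01  3.000e-02  4.878e+01]
[-5.919e+01 -8.587e+01  1.209e+01 -1.100e-01  3.000e-02  4.878e+01]
tub [ 0.602 -0.316]
jar [ 0.734 -0.219]
```

Request:
{"op": "carry_out", "data": {"targets": [[[-40, -49.6, -3, 0, 0, 48.8, 4], [-40, -49.6, -3, 0, 0, 48.8, 4], [-40, -49.6, -3, 0, 0, 48.8, 4], [-40, -49.6, -3, 0, 0, 48.8, 4], [-40, -49.6, -3, 0, 0, 48.8, 4], [-40, -49.6, -3, 0, 0, 48.8, 4], [-40, -49.6, -3, 0, 0, 48.8, 4], [-40, -49.6, -3, 0, 0, 48.8, 4], [-40, -49.6, -3, 0, 0, 48.8, 4], [-40, -49.6, -3, 0, 0, 48.8, 4], [-40, -49.6, -3, 0, 0, 48.8, 4], [-40, -49.6, -3, 0, 0, 48.8, 4]]], "force": 100}}

```text
t: 1.1
tcp_pos: [0.3705, 0.1275, 0.2739]
tool_rot: [0.549, 0.836, 0.0, -0.0]
force: [0.9, -0.6, 0.1]
finger_gap: 0.474
gripper_force: 0.0
```

```bash
cat > go.py <<'E'
from h import *
import json,sys
from station import manip
st,tr=json.load(open("p.json"));s=manip.sense()
# usage: go.py (frame x y z_mm tilt)...
for a in sys.argv[1:]:
    fr,x,y,z,t=a.split(",");p=st if fr=="s" else tr
    print(a,row(s,w(p,[[float(x),float(y),float(z)]])[0],tool(p[2],float(t))).tolist())
print("t",round(s["t"],2),"pos",s["tcp_pos"].round(4),"q",s["q"].round(2),"F",s["force"].round(1),"gap",round(s["finger_gap"],3),"gf",round(s["gripper_force"],1))
v=w(st,[[0,0,0]])[0];a=st[2];d=s["tcp_pos"]-v;print("stage frame tcp mm",(1000*np.array([d@[np.cos(a),np.sin(a),0],d@[-np.sin(a),np.cos(a),0],d[2]])).round(1),"yaw err",(tool(st[2]).inv()*R.from_quat(s["tool_rot"])).as_rotvec(degrees=True).round(2))
E
python3 go.py t,-40,0,130,0
```

```text
t,-40,0,130,0 [-53.57, -10.0, 14.39, -0.0, -0.01, -0.01]
t 1.1 pos [0.3705 0.1275 0.2739] q [ 0.04  0.17  1.95  0.    1.02 -0.37] F [ 0.9 -0.6  0.1] gap 0.474 gf 0.0
stage frame tcp mm [ -4.5 238.  273.9] yaw err [ 0.000e+00  1.000e-02 -2.547e+01]
```

Request:
{"op": "carry_out", "data": {"targets": [[[-53.6, -10, 8, 0, 0, 0, 4], [-53.6, -10, 8, 0, 0, 0, 4], [-53.6, -10, 8, 0, 0, 0, 4], [-53.6, -10, 8, 0, 0, 0, 4], [-53.6, -10, 8, 0, 0, 0, 4], [-53.6, -10, 8, 0, 0, 0, 4], [-53.6, -10, 8, 0, 0, 0, 4], [-53.6, -10, 8, 0, 0, 0, 4], [-53.6, -10, 8, 0, 0, 0, 4], [-53.6, -10, 8, 0, 0, 0, 4], [-53.6, -10, 14.4, 0, 0, 0, 4], [-53.6, -10, 14.4, 0, 0, 0, 4]]]}}

```text
t: 2.1
tcp_pos: [0.4788, -0.3441, 0.1688]
tool_rot: [0.549, 0.836, -0.0, 0.001]
force: [0.7, -0.1, 0.6]
finger_gap: 0.467
gripper_force: 0.0
```

```bash
python3 go.py t,-40,0,130,0 t,-40,0,90,0
```

```text
t,-40,0,130,0 [-6.0, -1.15, 3.89, 0.05, 0.13, -0.07]
t,-40,0,90,0 [-5.99, -1.16, 7.89, 0.05, 0.13, -0.07]
t 2.1 pos [ 0.4788 -0.3441  0.1688] q [-0.81  0.58  1.6   0.    0.96 -1.22] F [ 0.7 -0.1  0.6] gap 0.467 gf 0.0
stage frame tcp mm [-471.9  113.3  168.8] yaw err [ -0.08  -0.12 -25.4 ]
```

Request:
{"op": "carry_out", "data": {"targets": [[[-3, -0.6, 4, 0, 0, 0, 4], [-3, -0.6, 4, 0, 0, 0, 4], [-3, -0.6, 4, 0, 0, 0, 4], [-3, -0.6, 4, 0, 0, 0, 4], [-3, -0.6, 4, 0, 0, 0, 4]]]}}

```text
t: 2.52
tcp_pos: [0.4847, -0.3699, 0.1301]
tool_rot: [0.548, 0.836, 0.0, 0.0]
force: [-1.1, 1.4, 0.9]
finger_gap: 0.468
gripper_force: 0.0
```

```bash
python3 go.py t,-40,0,46,0; python3 -c "
from station import cams;import cv2
c=cams.camera_info('wrist');i=cams.snapshot('wrist')
from h import *
import json
st,tr=json.load(open('p.json'))
o=i[:,:,::-1].copy()
P=w(tr,[[-53,-6,61],[-27,-6,61],[-27,6,61],[-53,6,61],[-55,-30,10],[55,-30,10],[55,30,10],[-55,30,10]])
for q in proj(c,P): cv2.circle(o,tuple(int(v) for v in q.round()),3,(0,255,255),1)
cv2.imwrite('pics/w1.png',o)"
```

```text
t,-40,0,46,0 [-3.39, -0.68, 8.41, 0.01, -0.0, 0.03]
t 2.52 pos [ 0.4847 -0.3699  0.1301] q [-0.84  0.66  1.57  0.    0.91 -1.25] F [-1.1  1.4  0.9] gap 0.468 gf 0.0
stage frame tcp mm [-497.6  106.5  130.1] yaw err [-1.000e-02  0.000e+00 -2.551e+01]
```

View pics/w1.png

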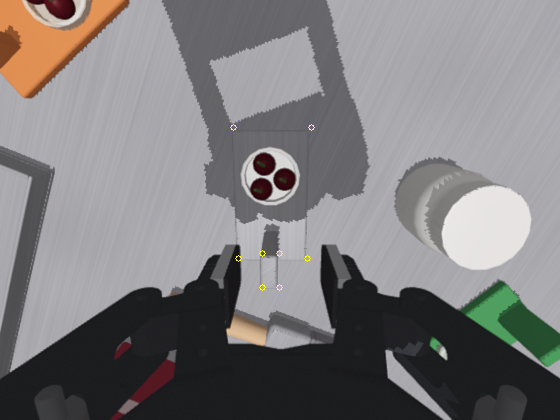

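The wrist view shows the predicted tab corners at (262–280, 254–288) and plate corners within about 3 px of the real ones. The jaws straddle the tab freely and the tub at (480,230) is well clear. Going down to grip.

Request:
{"op": "carry_out", "data": {"targets": [[[-3.4, -0.7, 3, 0, 0, 0, 4], [-3.4, -0.7, 3, 0, 0, 0, 4], [-3.4, -0.7, 6, 0, 0, 0, 4], [-3.4, -0.7, 8.4, 0, 0, 0, 4], [-3.4, -0.7, 8.4, 0, 0, 0, 4], [-3.4, -0.7, 8.4, 0, 0, 0, 4], [-3.4, -0.7, 8.4, 0, 0, 0, 0], [-3.4, -0.7, 8.4, 0, 0, 0, 0], [-3.4, -0.7, 8.4, 0, 0, 0, 0], [-3.4, -0.7, 8.4, 0, 0, 0, 0], [-3.4, -0.7, 8.4, 0, 0, 0, 0], [-3.4, -0.7, 8.4, 0, 0, 0, 0]]], "force": 100}}

```text
t: 3.57
tcp_pos: [0.4929, -0.4062, 0.0477]
tool_rot: [0.548, 0.836, -0.001, 0.002]
force: [0.0, 1.3, 7.9]
finger_gap: 0.121
gripper_force: 98.3
```

```bash
python3 go.py s,-160,0,150,0
```

```text
s,-160,0,150,0 [29.5, 24.84, -10.32, 0.12, 0.21, 25.48]
t 3.57 pos [ 0.4929 -0.4062  0.0477] q [-0.86  0.81  1.53  0.    0.8  -1.27] F [0.  1.3 7.9] gap 0.121 gf 98.3
stage frame tcp mm [-533.5   97.    47.7] yaw err [ -0.12  -0.21 -25.48]
```

Request:
{"op": "carry_out", "data": {"targets": [[[0, 0, -4, 0, 0, 0, 0], [0, 0, -8, 0, 0, 0, 0], [0, 0, -11, 0, 0, 0, 0], [5, 4, -11, 0, 0, 4, 0], [10, 8, -11, 0, 0, 8, 0], [15, 12, -11, 0, 0, 12, 0], [19, 16, -11, 0, 0, 16, 0], [23, 19.5, -11, 0, 0, 20, 0], [27, 22.5, -11, 0, 0, 24, 0], [29.5, 24.8, -11, 0, 0, 25.5, 0], [29.5, 24.8, -11, 0, 0, 25.5, 0], [29.5, 24.8, -11, 0, 0, 25.5, 0]]]}}

```text
t: 4.57
tcp_pos: [0.5991, -0.0438, 0.1559]
tool_rot: [0.72, 0.694, 0.0, 0.0]
force: [0.2, -0.4, -1.3]
finger_gap: 0.121
gripper_force: 97.8
```

```bash
python3 go.py s,-135,0,56,0; python3 - <<'E'
from station import cams
from h import *
import json
st,tr=json.load(open('p.json'))
out=[]
for n,(x,y,W,H) in(("scene",(240,150,160,120)),("side",(220,130,160,120))):
    i=cams.snapshot(n)[:,:,::-1];out.append(cv2.resize(i[y:y+H,x:x+W],(400,300),interpolation=cv2.INTER_CUBIC))
cv2.imwrite("pics/l1.png",np.hstack(out))
E
```

```text
s,-135,0,56,0 [3.27, 0.34, 9.99, 0.06, 0.02, -0.05]
t 4.57 pos [ 0.5991 -0.0438  0.1559] q [-0.26  0.61  1.58 -0.    0.95 -0.22] F [ 0.2 -0.4 -1.3] gap 0.121 gf 97.8
stage frame tcp mm [-167.6    3.6  155.9] yaw err [-0.06 -0.02  0.05]
```

View pics/l1.png

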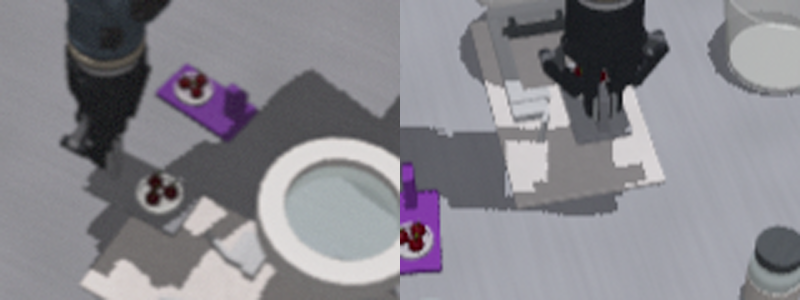

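The tray is held level above the open end. Setting it down.

Request:
{"op": "carry_out", "data": {"targets": [[[1.5, 0.3, 2, 0, 0, 0, 0], [3.3, 0.3, 4.5, 0, 0, 0, 0], [3.3, 0.3, 7, 0, 0, 0, 0], [3.3, 0.3, 9, 0, 0, 0, 0], [3.3, 0.3, 9.7, 0, 0, 0, 0], [3.3, 0.3, 9.9, 0, 0, 0, 0], [3.3, 0.3, 10, 0, 0, 0, 0], [3.3, 0.3, 10, 0, 0, 0, 0], [3.3, 0.3, 10, 0, 0, 0, 0]]]}}

```text
t: 5.42
tcp_pos: [0.6039, -0.0136, 0.056]
tool_rot: [0.72, 0.694, 0.001, 0.001]
force: [-0.2, -0.7, -1.7]
finger_gap: 0.122
gripper_force: 98.1
```

```bash
python3 go.py s,-135,0,56,0
```

```text
s,-135,0,56,0 [0.23, -0.02, -0.0, 0.15, 0.03, -0.07]
t 5.42 pos [ 0.6039 -0.0136  0.056 ] q [-0.21  0.77  1.62 -0.    0.75 -0.17] F [-0.2 -0.7 -1.7] gap 0.122 gf 98.1
stage frame tcp mm [-137.3   -0.2   56. ] yaw err [-0.15 -0.03  0.07]
```

Request:
{"op": "carry_out", "data": {"targets": [[[0, 0, 0.05, 0, 0, 0, 2], [0, 0, 0.05, 0, 0, 0, 4], [0, 0, 0, 0, 0, 0, 4], [0, 0, 0, 0, 0, 0, 4], [0, 0, 0, 0, 0, 0, 4]]]}}

```text
t: 5.83
tcp_pos: [0.6032, -0.013, 0.0552]
tool_rot: [0.72, 0.694, 0.0, 0.0]
force: [-0.7, -0.3, -0.2]
finger_gap: 0.473
gripper_force: 0.0
```

```bash
python3 go.py s,-135,0,57,40 s,-135,0,57,20
```

```text
s,-135,0,57,40 [0.17, 0.05, -0.18, 0.04, 40.01, -0.03]
s,-135,0,57,20 [0.17, 0.05, -0.18, 0.04, 20.01, -0.04]
t 5.83 pos [ 0.6032 -0.013   0.0552] q [-0.21  0.77  1.62 -0.    0.75 -0.17] F [-0.7 -0.3 -0.2] gap 0.473 gf 0.0
stage frame tcp mm [-136.7    0.5   55.2] yaw err [-0.03 -0.01  0.04]
```

Request:
{"op": "carry_out", "data": {"targets": [[[0.2, 0, -0.2, 0, 6, 0, 4], [0.2, 0, -0.2, 0, 12, 0, 4], [0.2, 0, -0.2, 0, 18, 0, 4], [0.2, 0, -0.2, 0, 24, 0, 4], [0.2, 0, -0.2, 0, 30, 0, 4], [0.2, 0, -0.2, 0, 36, 0, 4], [0.2, 0, -0.2, 0, 40, 0, 4], [0.2, 0, -0.2, 0, 40, 0, 4], [0.2, 0, -0.2, 0, 40, 0, 4], [0.2, 0, -0.2, 0, 40, 0, 4]]]}}

```text
t: 6.67
tcp_pos: [0.603, -0.0106, 0.0572]
tool_rot: [0.676, 0.653, 0.246, -0.237]
force: [0.4, 0.3, 1.0]
finger_gap: 0.464
gripper_force: 0.0
```

```bash
python3 go.py s,-135,0,57,40; python3 - <<'E'
from station import cams
from h import *
import json
st,tr=json.load(open('p.json'))
P=w(st,[[x-95,y,z] for x,y,z in [[-55,-30,18],[55,-30,18],[55,30,18],[-55,30,18],[-53,-6,69],[-27,-6,69],[-27,6,69],[-53,6,69]]]+[[-35,-32,20.5],[-35,32,20.5],[-70,-32,8]])
out=[]
for n,(x,y,W,H) in(("scene",(250,180,120,120)),("side",(240,120,120,120))):
    c=cams.camera_info(n);i=cams.snapshot(n)[:,:,::-1];o=cv2.resize(i[y:y+H,x:x+W],(400,400),interpolation=cv2.INTER_CUBIC)
    for q in proj(c,P): cv2.circle(o,tuple(int(v) for v in ((q-[x,y]+.5)*400/W).round()),2,(0,255,255),1)
    out.append(o)
cv2.imwrite("pics/t1.png",np.hstack(out))
E
```

```text
s,-135,0,57,40 [-0.06, 0.08, -0.03, 0.0, 0.08, -0.02]
t 6.67 pos [ 0.603  -0.0106  0.0572] q [-0.48  0.89  1.57  0.69  1.14 -0.89] F [0.4 0.3 1. ] gap 0.464 gf 0.0
stage frame tcp mm [-134.3    0.8   57.2] yaw err [0.000e+00 3.992e+01 2.000e-02]
```

View pics/t1.png

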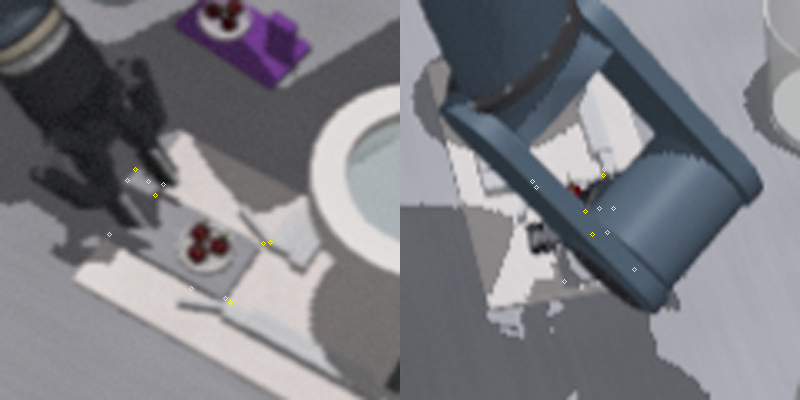

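In the scene view the tray lies in line with the guide. Its front edge, (225,299)–(263,243), is on the predicted marks at the flared mouth, and the tilted jaws straddle the tab. Gripping.

Request:
{"op": "carry_out", "data": {"targets": [[[0, 0.1, 0, 0, 0, 0, 4], [0, 0.1, 0, 0, 0, 0, 0], [0, 0.1, 0, 0, 0, 0, 0], [0, 0.1, 0, 0, 0, 0, 0], [0, 0.1, 0, 0, 0, 0, 0], [0, 0.1, 0, 0, 0, 0, 0], [0, 0.1, 0, 0, 0, 0, 0]]], "force": 60}}

```text
t: 7.35
tcp_pos: [0.6043, -0.0108, 0.0575]
tool_rot: [0.676, 0.652, 0.247, -0.238]
force: [0.2, 0.9, 3.0]
finger_gap: 0.13
gripper_force: 58.6
```

```bash
python3 go.py s,-135,0,57,40 s,-20,0,57,40
```

```text
s,-135,0,57,40 [-0.08, -0.05, -0.0, 0.05, -0.05, -0.02]
s,-20,0,57,40 [8.73, -0.06, 7.4, 0.05, -0.05, -0.02]
t 7.35 pos [ 0.6043 -0.0108  0.0575] q [-0.48  0.89  1.56  0.69  1.14 -0.89] F [0.2 0.9 3. ] gap 0.13 gf 58.6
stage frame tcp mm [-134.4   -0.5   57.5] yaw err [-4.000e-02  4.005e+01  4.000e-02]
```

Request:
{"op": "carry_out", "data": {"targets": [[[0.77, 0, 0.64, 0, 0, 0, 0], [1.53, 0, 1.29, 0, 0, 0, 0], [2.3, 0, 1.93, 0, 0, 0, 0], [3.06, 0, 2.57, 0, 0, 0, 0], [3.83, 0, 3.21, 0, 0, 0, 0], [4.6, 0, 3.86, 0, 0, 0, 0], [4.6, 0, 3.86, 0, 0, 0, 0]]]}}

```text
t: 7.93
tcp_pos: [0.6059, 0.0515, 0.0575]
tool_rot: [0.676, 0.653, 0.246, -0.238]
force: [0.2, 2.3, 2.6]
finger_gap: 0.129
gripper_force: 58.8
```

```bash
python3 go.py s,-20,0,57.5,40
```

```text
s,-20,0,57.5,40 [3.99, 0.01, 3.36, -0.04, -0.09, 0.03]
t 7.93 pos [0.6059 0.0515 0.0575] q [-0.39  0.88  1.6   0.75  1.09 -0.86] F [0.2 2.3 2.6] gap 0.129 gf 58.8
stage frame tcp mm [-72.2   0.1  57.5] yaw err [ 3.000e-02  4.009e+01 -4.000e-02]
```

Request:
{"op": "carry_out", "data": {"targets": [[[0.77, 0, 0.64, 0, 0, 0, 0], [1.53, 0, 1.29, 0, 0, 0, 0], [2.3, 0, 1.93, 0, 0, 0, 0], [3.06, 0, 2.57, 0, 0, 0, 0], [3.83, 0, 3.21, 0, 0, 0, 0], [4.6, 0, 3.86, 0, 0, 0, 0], [5.36, 0, 4.5, 0, 0, 0, 0], [5.75, 0, 4.82, 0, 0, 0, 0], [5.75, 0, 4.82, 0, 0, 0, 0]]]}}

```text
t: 8.68
tcp_pos: [0.609, 0.1251, 0.0575]
tool_rot: [0.676, 0.653, 0.247, -0.238]
force: [1.7, 2.5, 2.7]
finger_gap: 0.128
gripper_force: 58.8
```

```bash
python3 go.py s,20,0,57.5,40
```

```text
s,20,0,57.5,40 [1.41, -0.04, 1.18, 0.03, -0.05, 0.0]
t 8.68 pos [0.609  0.1251 0.0575] q [-0.27  0.87  1.62  0.82  1.02 -0.82] F [1.7 2.5 2.7] gap 0.128 gf 58.8
stage frame tcp mm [ 1.6 -0.4 57.5] yaw err [-3.000e-02  4.005e+01  1.000e-02]
```

Request:
{"op": "carry_out", "data": {"targets": [[[0.38, 0, 0.32, 0, 0, 0, 0], [0.77, 0, 0.64, 0, 0, 0, 0], [1.07, 0, 0.9, 0, 0, 0, 0], [1.07, 0, 0.9, 0, 0, 0, 0]]]}}

```text
t: 9.02
tcp_pos: [0.61, 0.1371, 0.0574]
tool_rot: [0.676, 0.653, 0.246, -0.237]
force: [1.0, -4.0, 6.3]
finger_gap: 0.133
gripper_force: 59.6
```

```bash
python3 go.py s,20,0,57.5,40
```

```text
s,20,0,57.5,40 [0.5, -0.1, 0.41, 0.11, 0.06, 0.01]
t 9.02 pos [0.61   0.1371 0.0574] q [-0.25  0.87  1.62  0.83  1.01 -0.81] F [ 1.  -4.   6.3] gap 0.133 gf 59.6
stage frame tcp mm [13.6 -1.  57.4] yaw err [-1.100e-01  3.994e+01  3.000e-02]
```

Request:
{"op": "carry_out", "data": {"targets": [[[0.15, 0, 0.13, 0, 0, 0, 0], [0.23, 0, 0.19, 0, 0, 0, 0], [0.23, 0, 0.19, 0, 0, 0, 0]]]}}

```text
t: 9.27
tcp_pos: [0.6102, 0.1391, 0.0574]
tool_rot: [0.676, 0.653, 0.246, -0.236]
force: [-1.4, -7.5, 8.2]
finger_gap: 0.13
gripper_force: 60.2
```

```bash
python3 go.py s,20,0,57.5,40
```

```text
s,20,0,57.5,40 [0.34, -0.11, 0.28, 0.12, 0.11, 0.01]
t 9.27 pos [0.6102 0.1391 0.0574] q [-0.25  0.87  1.63  0.83  1.01 -0.81] F [-1.4 -7.5  8.2] gap 0.13 gf 60.2
stage frame tcp mm [15.6 -1.1 57.4] yaw err [-1.200e-01  3.989e+01  3.000e-02]
```

Request:
{"op": "carry_out", "data": {"targets": [[[0.15, 0, 0.13, 0, 0, 0, 0], [0.23, 0, 0.19, 0, 0, 0, 0], [0.23, 0, 0.19, 0, 0, 0, 0]]]}}

```text
t: 9.52
tcp_pos: [0.6103, 0.1418, 0.0575]
tool_rot: [0.677, 0.653, 0.246, -0.236]
force: [-1.5, -8.8, 8.0]
finger_gap: 0.131
gripper_force: 60.4
```

Request:
{"op": "carry_out", "data": {"targets": [[[0.08, 0, 0.07, 0, 0, 0, 0], [0.15, 0, 0.13, 0, 0, 0, 0], [0.15, 0, 0.13, 0, 0, 0, 0]]]}}

```text
t: 9.77
tcp_pos: [0.6103, 0.1436, 0.0575]
tool_rot: [0.677, 0.653, 0.246, -0.236]
force: [-2.2, -8.8, 8.3]
finger_gap: 0.13
gripper_force: 60.5
```

```bash
python3 go.py s,20,0,57.5,40
```

```text
s,20,0,57.5,40 [-0.0, -0.11, -0.01, 0.13, 0.14, 0.01]
t 9.77 pos [0.6103 0.1436 0.0575] q [-0.24  0.87  1.63  0.84  1.   -0.8 ] F [-2.2 -8.8  8.3] gap 0.13 gf 60.5
stage frame tcp mm [20.  -1.1 57.5] yaw err [-0.13 39.86  0.04]
```

Request:
{"op": "carry_out", "data": {"targets": [[[0.08, 0, 0.07, 0, 0, 0, 0], [0.15, 0, 0.13, 0, 0, 0, 0], [0.15, 0, 0.13, 0, 0, 0, 0]]]}}

```text
t: 10.02
tcp_pos: [0.6105, 0.1443, 0.0575]
tool_rot: [0.677, 0.653, 0.246, -0.235]
force: [-2.6, -15.1, 10.7]
finger_gap: 0.13
gripper_force: 61.2
```

Request:
{"op": "carry_out", "data": {"targets": [[[0.08, 0, 0.07, 0, 0, 0, 0], [0.15, 0, 0.13, 0, 0, 0, 0], [0.15, 0, 0.13, 0, 0, 0, 0]]]}}

```text
t: 10.27
tcp_pos: [0.6106, 0.1445, 0.0576]
tool_rot: [0.677, 0.654, 0.245, -0.234]
force: [-5.2, -22.2, 14.1]
finger_gap: 0.135
gripper_force: 62.3
```

```bash
python3 go.py s,20,0,57.5,40
```

```text
s,20,0,57.5,40 [-0.08, -0.14, -0.06, 0.18, 0.38, 0.08]
t 10.27 pos [0.6106 0.1445 0.0576] q [-0.24  0.87  1.63  0.84  1.   -0.8 ] F [ -5.2 -22.2  14.1] gap 0.135 gf 62.3
stage frame tcp mm [20.9 -1.4 57.6] yaw err [-2.000e-01  3.962e+01 -2.000e-02]
```

The hard stop is reached: force rises at TCP x≈20.7, where the tray origin is ≈59.5. I'll ease off slightly and shift left.

Request:
{"op": "carry_out", "data": {"targets": [[[-0.12, 0, -0.1, 0, 0, 0, 0], [-0.12, -0.3, -0.1, 0, 0, 0, 0], [-0.12, -0.7, -0.1, 0, 0, 0, 0], [-0.12, -1.1, -0.1, 0, 0, 0, 0], [-0.12, -1.5, -0.1, 0, 0, 0, 0], [-0.12, -1.5, -0.1, 0, 0, 0, 0]]]}}

```text
t: 10.77
tcp_pos: [0.6014, 0.1444, 0.0579]
tool_rot: [0.679, 0.651, 0.249, -0.23]
force: [7.4, -10.4, 6.8]
finger_gap: 0.129
gripper_force: 60.3
```

```bash
python3 go.py s,20,30,57.5,40
```

```text
s,20,30,57.5,40 [-0.07, -2.21, -0.04, 0.95, 0.33, -0.06]
t 10.77 pos [0.6014 0.1444 0.0579] q [-0.24  0.86  1.66  0.86  0.98 -0.83] F [  7.4 -10.4   6.8] gap 0.129 gf 60.3
stage frame tcp mm [20.6  7.9 57.9] yaw err [-0.89 39.67  0.39]
```

Request:
{"op": "carry_out", "data": {"targets": [[[0, -0.4, 0, 0, 0, 0, 0], [0, -0.8, 0, 0, 0, 0, 0], [0, -1.2, 0, 0, 0, 0, 0], [0, -1.6, 0, 0, 0, 0, 0], [0, -1.6, 0, 0, 0, 0, 0], [0, -1.6, 0, 0, 0, 0, 0]]]}}

```text
t: 11.27
tcp_pos: [0.5855, 0.1452, 0.0579]
tool_rot: [0.679, 0.651, 0.249, -0.23]
force: [7.1, -10.0, 8.4]
finger_gap: 0.127
gripper_force: 60.4
```

```bash
python3 go.py s,20,30,57.5,40
```

```text
s,20,30,57.5,40 [-0.08, -0.62, -0.03, 0.92, 0.32, -0.05]
t 11.27 pos [0.5855 0.1452 0.0579] q [-0.25  0.85  1.7   0.87  0.96 -0.86] F [  7.1 -10.    8.4] gap 0.127 gf 60.4
stage frame tcp mm [20.8 23.8 57.9] yaw err [-0.87 39.68  0.37]
```

Request:
{"op": "carry_out", "data": {"targets": [[[0, -0.3, 0, 0, 0, 0, 0], [0, -0.6, 0, 0, 0, 0, 0], [0, -0.7, 0, 0, 0, 0, 0], [0, -0.7, 0, 0, 0, 0, 0]]]}}

```text
t: 11.6
tcp_pos: [0.5789, 0.1454, 0.0579]
tool_rot: [0.679, 0.651, 0.25, -0.23]
force: [7.2, -9.1, 7.6]
finger_gap: 0.133
gripper_force: 60.3
```

Request:
{"op": "carry_out", "data": {"targets": [[[0, -0.1, 0, 0, 0, 0, 0], [0, -0.2, 0, 0, 0, 0, 0], [0, -0.2, 0, 0, 0, 0, 0]]]}}

```text
t: 11.85
tcp_pos: [0.5771, 0.1455, 0.0579]
tool_rot: [0.679, 0.651, 0.25, -0.23]
force: [8.5, -9.6, 7.3]
finger_gap: 0.127
gripper_force: 60.3
```

```bash
python3 go.py s,20,30,57.5,40
```

```text
s,20,30,57.5,40 [-0.08, 0.21, -0.02, 0.99, 0.32, -0.05]
t 11.85 pos [0.5771 0.1455 0.0579] q [-0.25  0.85  1.72  0.88  0.95 -0.88] F [ 8.5 -9.6  7.3] gap 0.127 gf 60.3
stage frame tcp mm [20.8 32.1 57.9] yaw err [-0.93 39.68  0.39]
```

Request:
{"op": "carry_out", "data": {"targets": [[[0, -0.1, 0, 0, 0, 0, 0], [0, -0.2, 0, 0, 0, 0, 0], [0, -0.2, 0, 0, 0, 0, 0]]]}}

```text
t: 12.1
tcp_pos: [0.5762, 0.1455, 0.058]
tool_rot: [0.679, 0.651, 0.25, -0.229]
force: [10.3, -7.5, 6.6]
finger_gap: 0.13
gripper_force: 60.1
```

```bash
python3 go.py s,16.3,31,57.5,40
```

```text
s,16.3,31,57.5,40 [-0.37, 0.22, -0.24, 1.11, 0.33, -0.02]
t 12.1 pos [0.5762 0.1455 0.058 ] q [-0.25  0.85  1.73  0.88  0.95 -0.89] F [10.3 -7.5  6.6] gap 0.13 gf 60.1
stage frame tcp mm [20.8 33.1 58. ] yaw err [-1.05 39.67  0.41]
```

Left-wall contact is felt at y≈33. I'll relax sideways and let the spring bring the tray back against the lip.

Request:
{"op": "carry_out", "data": {"targets": [[[0, 0.2, 0, 0, 0, 0, 0], [-0.15, 0.4, -0.13, 0, 0, 0, 0], [-0.3, 0.4, -0.26, 0, 0, 0, 0], [-0.46, 0.4, -0.38, 0, 0, 0, 0], [-0.46, 0.4, -0.38, 0, 0, 0, 0]]]}}

```text
t: 12.52
tcp_pos: [0.5763, 0.1419, 0.0577]
tool_rot: [0.678, 0.651, 0.249, -0.234]
force: [6.2, -1.5, 5.7]
finger_gap: 0.129
gripper_force: 59.4
```

```bash
python3 go.py s,16.3,31,57.5,40
```

```text
s,16.3,31,57.5,40 [-0.08, 0.19, -0.04, 0.61, 0.07, -0.04]
t 12.52 pos [0.5763 0.1419 0.0577] q [-0.26  0.85  1.72  0.87  0.96 -0.88] F [ 6.2 -1.5  5.7] gap 0.129 gf 59.4
stage frame tcp mm [17.2 32.9 57.7] yaw err [-0.57 39.93  0.25]
```

Request:
{"op": "carry_out", "data": {"targets": [[[-0.08, 0.1, -0.07, 0, 0, 0, 0], [-0.16, 0.2, -0.13, 0, 0, 0, 0], [-0.16, 0.2, -0.13, 0, 0, 0, 0]]]}}

```text
t: 12.77
tcp_pos: [0.5764, 0.1407, 0.0575]
tool_rot: [0.677, 0.652, 0.248, -0.235]
force: [6.2, -1.0, 6.2]
finger_gap: 0.13
gripper_force: 59.5
```

```bash
python3 go.py s,16.3,31,57.5,40
```

```text
s,16.3,31,57.5,40 [0.02, 0.17, 0.03, 0.37, 0.01, -0.04]
t 12.77 pos [0.5764 0.1407 0.0575] q [-0.26  0.85  1.72  0.87  0.97 -0.88] F [ 6.2 -1.   6.2] gap 0.13 gf 59.5
stage frame tcp mm [16.  32.7 57.5] yaw err [-0.34 39.99  0.17]
```

Request:
{"op": "carry_out", "data": {"targets": [[[0, 0, 0, 0, 0, 0, 1.8], [0, 0, 0, 0, 0, 0, 2.5], [0, 0, 0, 0, 0, 0, 4], [0, 0, 0, 0, 0, 0, 4], [0, 0, 0, 0, 0, 0, 4]]]}}

```text
t: 13.18
tcp_pos: [0.5725, 0.1418, 0.0564]
tool_rot: [0.676, 0.653, 0.245, -0.238]
force: [0.2, -0.1, -0.1]
finger_gap: 0.465
gripper_force: 0.0
```

Request:
{"op": "carry_out", "data": {"targets": [[[-0.77, 0, -0.64, 0, 0, 0, 4], [-2.3, 0, -1.9, 0, 0, 0, 4], [-4.6, 0, -3.9, 0, 0, 0, 4], [-6.9, 0, -6.5, 0, 0, 0, 4], [-9, 0, -9, 0, 0, 0, 4], [-10, 0, -12, 0, 0, 0, 4], [-10, 0, -14, 0, 0, 0, 4], [-10, 0, -14, 0, 0, 0, 4]]]}}

```text
t: 13.85
tcp_pos: [0.5696, -0.0299, 0.1017]
tool_rot: [0.678, 0.652, 0.247, -0.234]
force: [0.4, 0.4, -0.4]
finger_gap: 0.47
gripper_force: 0.0
```

```bash
python3 go.py s,-150,31,150,40; python3 - <<'E'
from station import cams
from h import *
import json
st,tr=json.load(open('p.json'))
P=w(st,[[x+55,y+30,z] for x,y,z in [[-55,-30,18],[55,-30,18],[55,30,18],[-55,30,18],[-53,-6,69],[-27,-6,69],[-27,6,69],[-53,6,69]]])
out=[]
for n,(x,y,W,H) in(("scene",(300,190,100,100)),("side",(230,100,100,100))):
    c=cams.camera_info(n);i=cams.snapshot(n)[:,:,::-1];o=cv2.resize(i[y:y+H,x:x+W],(400,400),interpolation=cv2.INTER_CUBIC)
    for q in proj(c,P): cv2.circle(o,tuple(int(v) for v in ((q-[x,y]+.5)*400/W).round()),2,(0,255,255),1)
    out.append(o)
cv2.imwrite("pics/f1.png",np.hstack(out))
E
```

```text
s,-150,31,150,40 [3.45, 0.28, -3.4, 0.46, 0.21, -0.03]
t 13.85 pos [ 0.5696 -0.0299  0.1017] q [-0.54  0.79  1.64  0.66  1.18 -0.91] F [ 0.4  0.4 -0.4] gap 0.47 gf 0.0
stage frame tcp mm [-154.8   33.5  101.7] yaw err [-0.43 39.79  0.19]
```

View pics/f1.png

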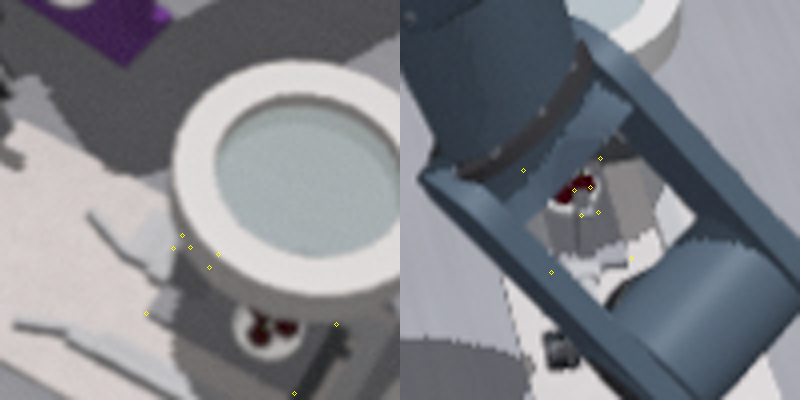

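In the scene view the tray's rear-right corner is at (147,315), against (146,313) predicted for home. I'll move the arm clear and check from the side.

Request:
{"op": "carry_out", "data": {"targets": [[[-3, 0, -8, 0, 0, 0, 4], [-6, 0, -14, 0, 0, 0, 4], [-10, 0, -16, 0, 0, 0, 4], [-14, 0, -18, 0, 0, 0, 4], [-18, 0, -20, 0, 0, 0, 4], [-18, 0, -20, 0, 0, 0, 4], [-18, 0, -20, 0, 0, 0, 4], [-18, 0, -20, 0, 0, 0, 4], [-18, 0, -20, 0, 0, 0, 4], [-18, 0, -20, 0, 0, 0, 4]]]}}

```text
t: 14.78
tcp_pos: [0.5576, -0.2887, 0.1363]
tool_rot: [0.676, 0.652, 0.246, -0.24]
force: [-0.2, 0.3, 0.2]
finger_gap: 0.467
gripper_force: 0.0
```

```bash
python3 go.py; python3 - <<'E'
from station import cams
from h import *
import json
st,tr=json.load(open('p.json'))
P=w(st,[[x+55,y+30,z] for x,y,z in [[-55,-30,18],[55,-30,18],[55,30,18],[-55,30,18],[-53,-6,69],[-27,-6,69],[-27,6,69],[-53,6,69]]])
c=cams.camera_info("side");i=cams.snapshot("side")[:,:,::-1];x,y,W,H=235,110,100,75
o=cv2.resize(i[y:y+H,x:x+W],(800,600),interpolation=cv2.INTER_CUBIC)
for q in proj(c,P): cv2.circle(o,tuple(int(v) for v in ((q-[x,y]+.5)*8).round()),3,(0,255,255),1)
cv2.imwrite("pics/f2.png",o)
E
```

```text
t 14.78 pos [ 0.5576 -0.2887  0.1363] q [-0.86  0.86  1.28  0.45  1.56 -0.96] F [-0.2  0.3  0.2] gap 0.467 gf 0.0
stage frame tcp mm [-413.8   36.5  136.3] yaw err [ 0.15 40.2  -0.  ]
```

View pics/f2.png

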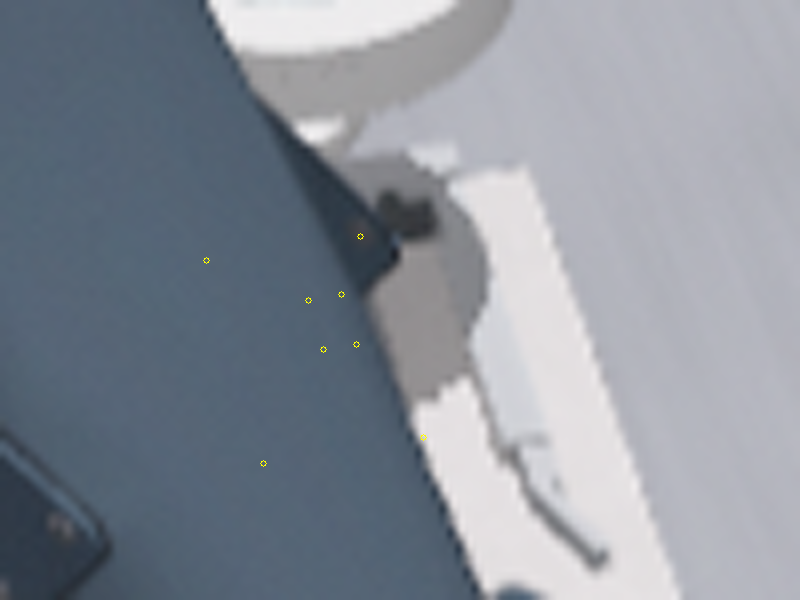

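The arm still hides the bay. I'll move it toward the base and up.

Request:
{"op": "carry_out", "data": {"targets": [[[9, 0, -11, 0, 0, 0, 4], [9, 0, -11, 0, 0, 0, 4], [9, 0, -11, 0, 0, 0, 4], [9, -12, -11, 0, 0, 0, 4], [-5, -18, -22, 0, 0, 0, 4], [-5, -18, -22, 0, 0, 0, 4], [-5, -18, -22, 0, 0, 0, 4], [-5, -18, -22, 0, 0, 0, 4], [-5, -18, -22, 0, 0, 0, 4], [-5, -18, -22, 0, 0, 0, 4], [-5, -18, -22, 0, 0, 0, 4], [-5, -18, -22, 0, 0, 0, 4]]]}}

```text
t: 15.83
tcp_pos: [0.372, -0.4632, 0.2736]
tool_rot: [0.676, 0.652, 0.247, -0.238]
force: [-0.1, 0.3, 0.5]
finger_gap: 0.472
gripper_force: 0.0
```

```bash
python3 go.py; python3 - <<'E'
from station import cams
from h import *
import json
st,tr=json.load(open('p.json'))
P=w(st,[[x+55,y+30,z] for x,y,z in [[-55,-30,18],[55,-30,18],[55,30,18],[-55,30,18],[-53,-6,69],[-27,-6,69],[-27,6,69],[-53,6,69]]])
c=cams.camera_info("side");i=cams.snapshot("side")[:,:,::-1];x,y,W,H=235,110,100,75
o=cv2.resize(i[y:y+H,x:x+W],(400,300),interpolation=cv2.INTER_CUBIC)
for q in proj(c,P): cv2.circle(o,tuple(int(v) for v in ((q-[x,y]+.5)*4).round()),2,(0,255,255),1)
cv2.imwrite("pics/f3.png",np.hstack([o,cv2.resize(i,(400,300),interpolation=cv2.INTER_AREA)]))
E
```

```text
t 15.83 pos [ 0.372  -0.4632  0.2736] q [-1.2   0.73  1.15  0.27  1.91 -1.16] F [-0.1  0.3  0.5] gap 0.472 gf 0.0
stage frame tcp mm [-594.8  215.8  273.6] yaw err [-3.000e-02  4.011e+01  3.000e-02]
```

View pics/f3.png

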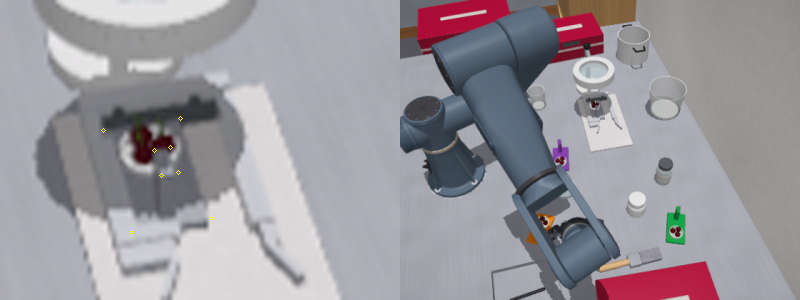

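The side view shows the tray in the bay. Its rear-right corner is at (208,221), against (211,218) predicted, which is under one raw pixel. The bystanders stand where they were and the arm is clear. Handing in.

```bash
python3 -c "
from station import sign_off
print(sign_off())"
```

```text
the job is handed in; nothing more can be done
None
```

I handed the job in at about 16 s: the tray pressed the spring stop fully in, was shifted into the side bay and released. The last images put it within about 2 mm of home; the hand-in gave no verdict, and I could not read the plunger directly.

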